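# Press a baking plate home in the locating jig

## Task

Take the brass nozzle that stands in the corner of the locating jig out of the way and put it in the empty parts tray; then set the square baking plate flat on the jig, slide it fully home against both stops and press it firmly into the corner so that it could be clamped. Finish while still holding and pushing the plate there: do not let go of it or back off, and leave everything else on the bench where it is.

Things in the scene. Friction and masses are not known exactly. Their poses are not given: they have to be found in the camera images.
- jig: locating jig, fixed: square aluminium base plate 170 x 170 x 8 mm. Origin: centre of its underside (bench level). Two low steel stops stand along its +x and +y edges, vertical inner faces at x = +65 and y = +65 mm in its frame; their corner points away from the robot. A plate 80 mm square fully home has its centre at (+25, +25) mm. Oiled: the plate slides on it easily
- stop_x: dark steel bar, fixed on the jig's +x edge: 14 mm thick (x), 110 mm long (y), 18 mm high, top at 26 mm above the bench. Origin: centre of its underside; axes as the jig's. Inner face (towards -x) 7 mm from the origin. It ends 15 mm short of the other stop's face line, leaving the very corner open
- stop_y: the same dark steel bar on the jig's +y edge: 110 mm long (x), 14 mm thick (y), 18 mm high. Inner face (towards -y) 7 mm from its origin; axes as the jig's
- plate: square baking plate, dark steel, 80 x 80 x 20 mm, about 0.7 kg, loose on the bench, with a grip rib standing on the middle of its top: 44 mm long along the plate's x, 14 mm wide (y), 36 mm high, top of rib 56 mm above the underside. Origin: centre of its underside. All four sides are alike: any of them may go against either stop
- nozzle: brass batter nozzle standing upright on the jig, in the corner where the plate must go: 60 mm tall, round flange of 36 mm diameter and 6 mm high at its foot, cylindrical body of 28 mm diameter from 8 to 48 mm up, then a cone to 14 mm at the top; about 0.16 kg. Origin: centre of its underside
- tray: empty open white plastic parts tray, fixed: 120 (x) x 100 (y) x 30 mm outside, walls 4 mm, floor 4 mm thick. Origin: centre of its underside
- spare_nozzle: bystander: a second nozzle of the same kind, standing on the bench beyond the jig
- round_lid: bystander: round dark steel lid, 70 mm across, with a small wooden ball knob, 39 mm tall
- wrench: bystander: steel wrench, 150 mm long, lying on the bench
- brush: bystander: brush, 150 mm long, lying on the bench
- oil_bottle: bystander: plastic bottle, 60 mm across, 170 mm tall
- cookie_a: bystander: folded cookie, about 60 mm long and 34 mm high, on the robot's side of the jig
- cookie_b: bystander: folded cookie of the same kind, beyond the jig
There are look-alikes about, which are no part of the job. Leave any blue look-alike of the plate alone. What is shaped like the nozzle but black is not meant.

How it is judged:
On the way, in this order (a step that is already met when the one before it is completed fails the run):
1. the nozzle from the jig lies or stands in the parts tray, let go (x of nozzle in the frame of tray between -0.06 and 0.06 m and y of nozzle in the frame of tray between -0.05 and 0.05 m and z of nozzle in the frame of tray below 0.027 m and contact force between nozzle and tray above 0.3 N and contact force between nozzle and the arm below 0.1 N and contact force between nozzle and the fingers below 0.1 N and linear speed of nozzle below 0.05 m/s), for 0.2 s.
2. the plate sits flat on the jig, square and touching both stops (x of plate in the frame of jig between 0.022 and 0.028 m and y of plate in the frame of jig between 0.022 and 0.028 m and z of plate in the frame of jig between 0.005 and 0.0115 m and angle between plate's own z axis and vertical below 0.06 rad and (angle between the x axis of plate and the x axis of jig, either way round below 0.05 rad or angle between the x axis of plate and the y axis of jig, either way round below 0.05 rad) and contact force between plate and stop_x above 2 N and contact force between plate and stop_y above 2 N), for 0.2 s.
At the end, for the whole second after the job is handed in: Nozzle rests in the tray, let go. Plate flat on the jig (tilt under 0.06 rad, within 3 mm of the base), square within 0.05 rad, centre within 3 mm in x and y of fully home, pressing each stop with over 2 N; the fingers still touch it with over 1 N (all of step 1 and all of step 2 and contact force between plate and the fingers above 1 N); the arm keeps its last pose, push and grip.
It fails at once if a bystander (spare nozzle, round lid, wrench, brush, bottle or a cookie) is moved more than 30 mm (distance of any of spare_nozzle, round_lid, wrench, brush, oil_bottle, cookie_a, cookie_b from where it was at the start of the episode above 0.03 m).
It also fails if it takes over 72 s, if anything falls off the work surface, if the arm or the gripper's body presses on something with over 40 N, if the wrist force passes 120 N, or if a joint passes its speed limit or range.

## Robot

A 7-joint arm with a two-finger parallel gripper is mounted at the origin on the work surface. World frame = base frame: x ahead of the robot, y to its left, z up, the work surface at z = 0. Lengths are in m, angles in rad, forces in N, time in s.
With the tool pointing down it reaches from about 0.4 to 0.9 m from the base axis. Payload 5.5 kg.
Tool frame: the origin (TCP) lies midway between the tips of the shut fingers; the grasp point (between the pads) lies 19 mm behind it (manip.grip_depth is the distance from the TCP to the grasp point, in m); z points along the fingers, y is the line along which they close (so a half turn about z gives the same grasp; the last joint's range is limited). The gripper opens to 92 mm and grips with 3 to 60 N. Pads are 19 mm wide; open, the fingers measure 130 mm over their backs; the gripper's body (75 mm by 190 mm) begins 47 mm behind the grasp point.
Start: joints at [1.457, 0.501, -0.427, 1.55, 0.221, 1.138, -0.21], TCP at [0.239, -0.604, 0.227] pointing down, gripper open.
Joint ranges: [-2.88, 2.88], [-0.31, 2.03], [-1.54, 1.56], [0.2, 2.42], [-1.41, 4.55], [0.19, 2.02], [-2.57, 2.57]. Speed limits (rad/s): [2.57, 2.57, 3.14, 3.14, 3.14, 3.14, 3.14].

## Interface

Orientations are given as a unit quaternion [x, y, z, w].
In Python, from bench import manip, effector, viewer gives the robot as it stands. Calls block until the motion is done:
- manip.move_pose(position, orientation): joint-space move of the TCP to a pose.
- manip.servo_line(position, ori=None, vel=0.15): straight line of the TCP; ori=None keeps the orientation; vel is the mean speed in m/s.
- manip.movej(angles): joint-space move.
- effector.open_jaws() and effector.close(f_grip=None): open the fingers fully, or close them until they stop; f_grip is the grip in N (None keeps the last).
- manip.sleep(seconds).
- manip.solve_ik(position, orientation): joint angles nearest the present ones, or None.
- viewer.get_image(name): name is "side" or "top"; returns the picture (480x640x3 uint8, red, green, blue); there is no depth.
- viewer.get_calibration(name): a dict with "vfov" (degrees; the focal length in pixels is half the picture's height over the tangent of half this angle, whatever the lens; pixels are square), "cx", "cy" (the principal point, pixels), "eye" and "attitude" of the camera in the world. Camera axes: x right, y down, z forward; pixel columns grow to the right and rows downward; lengths in m; the calibration is good to about 2 mm. A picture is of the moment at which its call begins. get_calibration takes no time and is no camera call.
A pose or a line that the arm cannot do raises manip.PlanningError and nothing moves.
- manip.hand_in(): hands the job in; it is judged then, once.
Readings, each from a call of its own:
- manip.current_clock(): time.
- manip.current_q(): joint angles.
- manip.current_joint_velocities(): joint speeds.
- manip.current_tau(): joint torques, N m.
- manip.current_tool_pos(): TCP position.
- manip.current_tcp_rot(): TCP orientation.
- manip.current_force(): force on the tool from outside, world axes, zero at the start.
- manip.current_wrist_torque(): the same for the moment, N m.
- manip.current_finger_gap(): finger opening in m.
- manip.current_gripper_force(): force on a finger pad.
Only numpy, scipy, OpenCV 4.12 (cv2) and the standard library are available. Lean on these libraries where they do the work, as an engineer would, in place of code of your own. Each camera call takes 0.05 s, during which the arm holds its last target. There are 200 camera calls.

## Working session

There is one attempt and no reset: what is moved stays moved. The work goes in short steps, each a Python script; the robot and the scene stay as the last script left them, time stands still between calls to the robot, and variables do not carry over. Pictures are saved under pics/ and viewed, at most 10 in all, crops included, and the job is handed in when it is done.

```bash
ls; mkdir -p pics; python3 - <<'E'
from bench import manip, effector, viewer
import cv2
for n in ("top","side"):
    print(n,viewer.get_calibration(n))
    cv2.imwrite(f"pics/{n}0.png",viewer.get_image(n)[:,:,::-1])
print(manip.current_clock(),manip.current_tcp_rot(),manip.grip_depth)
E
```

```text
pics
top {'vfov': 46.314402699539315, 'cx': 315.559343633777, 'cy': 241.70325882792693, 'eye': array([0.47847313, 0.05673852, 1.26633787]), 'attitude': array([ 0.70836126, -0.70529224,  0.01444317, -0.02405389])}
side {'vfov': 42.67380093419773, 'cx': 315.07504525846065, 'cy': 236.56692723236156, 'eye': array([0.41036255, 1.13980143, 1.04218484]), 'attitude': array([-0.06074021,  0.91532523, -0.39775832,  0.0166931 ])}
0.1 [ 9.82301731e-01  1.87303311e-01 -1.21296461e-04 -8.74038875e-04] 0.0188
```

View pics/top0.png

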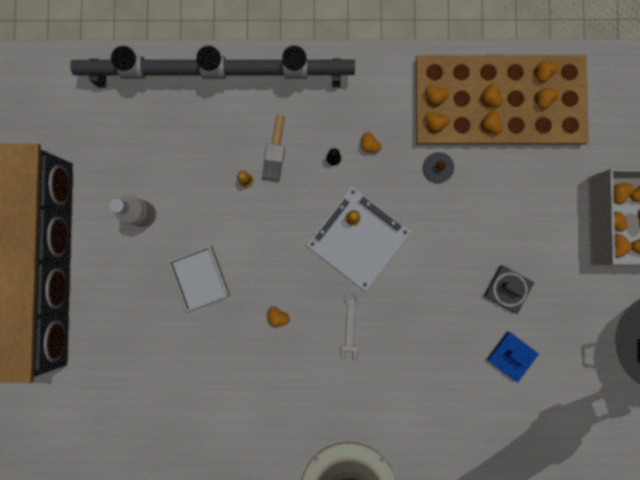

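View pics/side0.png

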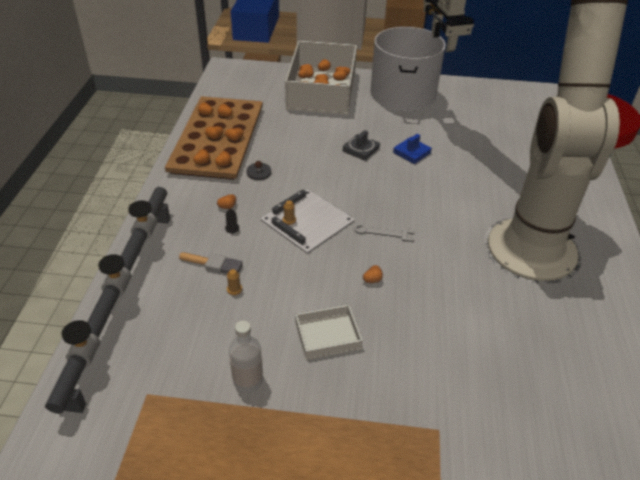

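The brass nozzles are at top-view (353,217), standing in the jig, and (244,179), the spare. The one at (333,157) is black. The plate candidates are dark steel at (509,289) and blue at (514,356). The targets are the nozzle at (353,217) and the dark plate at (509,289). I'll confirm both in an enlarged crop.

```bash
python3 - <<'E'
import cv2,numpy as np
t=cv2.imread("pics/top0.png")
def c(x,y,w,h,s): 
    im=cv2.resize(t[y:y+h,x:x+w],None,fx=s,fy=s,interpolation=cv2.INTER_CUBIC)
    im=cv2.convertScaleAbs(im,alpha=1.5,beta=10)
    for k in range(0,w,10): cv2.line(im,(int((k+.5)*s),0),(int((k+.5)*s),5 if (x+k)%50 else 14),(0,0,255),1)
    for k in range(0,h,10): cv2.line(im,(0,int((k+.5)*s)),(5 if (y+k)%50 else 14,int((k+.5)*s)),(0,0,255),1)
    return im
a=c(300,180,120,120,5)   # 600x600
b=c(475,260,70,60,200/70)
a2=np.zeros((600,800,3),np.uint8); a2[:,:600]=a
b=cv2.resize(b,(200,171)); a2[:171,600:]=b
cv2.imwrite("pics/c1.png",a2)
b=c(475,260,70,60,6); d=c(160,235,80,80,4)
o=np.zeros((400,760,3),np.uint8); o[:360,:420]=b; o[:320,430:750]=d
cv2.imwrite("pics/c2.png",o)
E
```

```text
(no output)
```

View pics/c1.png

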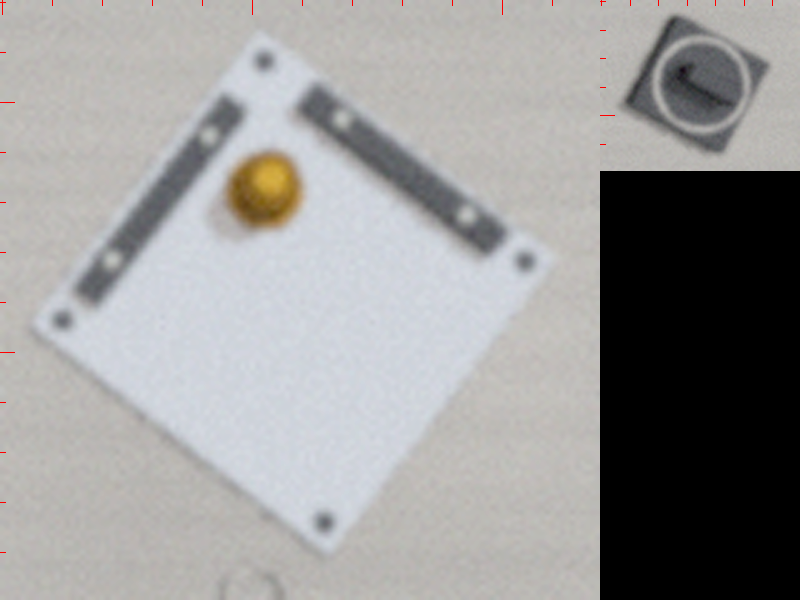

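View pics/c2.png

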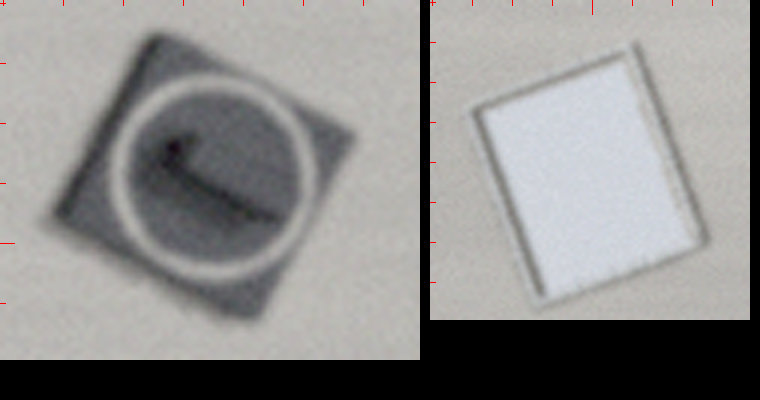

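The crop confirms it: the brass nozzle is at about (353,217) between the two stops. The dark square plate is at about (509,289), with its rib running parallel to its upper-right edge.

```bash
cat > h.py <<'E'
from bench import manip, effector, viewer
import numpy as np, cv2
from scipy.spatial.transform import Rotation as R
def ray(n,z,uv):
    c=viewer.get_calibration(n); f=240/np.tan(np.radians(c['vfov'])/2)
    d=R.from_quat(c['attitude']).apply([(uv[0]-c['cx'])/f,(uv[1]-c['cy'])/f,1])
    e=np.array(c['eye']); return e+d*(z-e[2])/d[2]
def proj(n,P):
    c=viewer.get_calibration(n); f=240/np.tan(np.radians(c['vfov'])/2)
    q=R.from_quat(c['attitude']).inv().apply(np.atleast_2d(P)-c['eye'])
    return q[:,:2]/q[:,2:]*f+[c['cx'],c['cy']]
def quat(yaw): # tool down, tool y axis at world yaw (finger closing line)
    y=np.array([np.cos(yaw),np.sin(yaw),0]); z=np.array([0,0,-1.]); x=np.cross(y,z)
    return R.from_matrix(np.c_[x,y,z]).as_quat()
E
python3 - <<'E'
from h import *
np.set_printoptions(precision=4,suppress=True)
def show(nm,pts,o,s,z):
    P=np.array([ray("top",z,(o[0]+x/s-.4,o[1]+y/s-.4)) for x,y in pts])[:,:2]
    d=np.roll(P,-1,0)-P
    print(nm,P.mean(0),"len",np.linalg.norm(d,axis=1),"ang",np.degrees(np.arctan2(d[:,1],d[:,0])));print(P.tolist())
show("jig",[(262,30),(33,326),(330,553),(553,257)],(300,180),5,.008)
show("holes",[(264,61),(62,320),(324,522),(525,262)],(300,180),5,.008)
show("plate",[(163,37),(68,217),(255,320),(355,135)],(475,260),6,.02)
show("tray",[(43,108),(110,305),(278,240),(205,45)],(160,235),4,.03)
print("noz top",ray("top",.06,(300+268/5-.4,180+177/5-.4)),"body",ray("top",.045,(300+266/5-.4,180+184/5-.4)))
print("flange side",ray("side",.06,(288,202)),ray("side",.0,(290,222)))
print("rib ends", ray("top",.02,(475+175/6,260+150/6)))
E
```

```text
jig [ 0.5563 -0.0223] len [0.1689 0.1672 0.1663 0.1658] ang [ 142.5851 -127.1499  -36.9496   51.9465]
[[0.6741302788259107, -0.007624582256317597], [0.5399757529138567, 0.09499968234951688], [0.4390218039484448, -0.038244076125949336], [0.5719146762139155, -0.13820287823846272]]
holes [ 0.5563 -0.0219] len [0.1482 0.148  0.1475 0.148 ] ang [ 142.347  -127.4106  -37.6428   52.325 ]
[[0.6600539522936563, -0.00854242525879477], [0.5427267018763879, 0.0819848171134685], [0.45281626299805455, -0.03556790193960403], [0.5696189622697069, -0.12565730807230574]]
plate [ 0.4434 -0.3545] len [0.0752 0.0774 0.0775 0.0783] ang [ 151.7252 -118.7783  -28.9827   62.9248]
[[0.49475714536294696, -0.33788436733273686], [0.428528805083471, -0.30226157775080853], [0.39128120228060415, -0.37007552285871737], [0.4590989887554629, -0.40764082219048076]]
tray [0.4643 0.3296] len [0.1149 0.0989 0.1151 0.0959] ang [-160.1556  -68.6013   21.3278  111.5359]
[[0.5005085511524577, 0.39447793568389733], [0.3924371589170932, 0.35547518620609697], [0.4285213382263563, 0.2633928273869909], [0.535721636150115, 0.3052484039896867]]
noz top [ 0.6022 -0.0076  0.06  ] body [ 0.6007 -0.0076  0.045 ]
flange side [ 0.6061 -0.0196  0.06  ] [ 0.6007 -0.0129  0.    ]
rib ends [ 0.4524 -0.3426  0.02  ]
```

```bash
python3 - <<'E'
from h import *
np.set_printoptions(precision=3,suppress=True)
q=quat(np.radians(-37.5))
n=np.array([.6015,-.0085]); t=np.array([.464,.331])
manip.move_pose([*n,.14],q)
manip.servo_line([*n,.032],vel=.12)
effector.close(25); print("gap",manip.current_finger_gap(),manip.current_force(),manip.current_clock())
manip.servo_line([*n,.15],vel=.2)
print("gap",manip.current_finger_gap())
manip.move_pose([*t,.15],q)
cv2.imwrite("pics/t1.png",cv2.resize(viewer.get_image("top")[210:330,130:290,::-1],None,fx=5,fy=5,interpolation=cv2.INTER_CUBIC))
print(manip.current_clock(),manip.current_q(),manip.current_tool_pos())
E
```

```text
gap 0.026795010278060315 [0.03  0.066 0.017] 4.6667
gap 0.0270181798289605
6.8333 [ 0.015  0.583 -0.903  1.814  0.537  1.011 -1.763] [0.465 0.329 0.15 ]
```

View pics/t1.png

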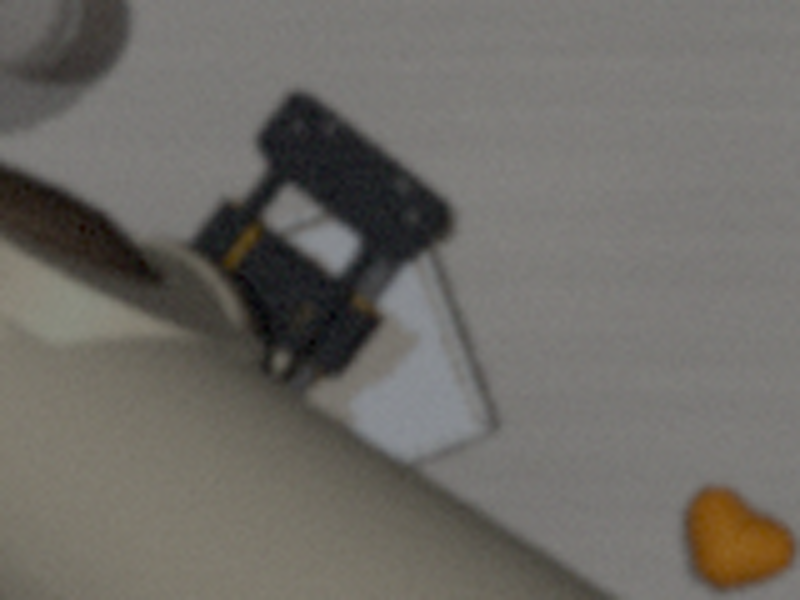

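The view shows the gripper over the tray, with the tray's edge running past (490,430) in the crop. The gap of 27 mm means the nozzle is held. I'll place it now.

```bash
python3 - <<'E'
from h import *
np.set_printoptions(precision=3,suppress=True)
t=np.array([.464,.331])
manip.servo_line([*t,.0345],vel=.1); print(manip.current_tool_pos(),manip.current_finger_gap(),manip.current_force())
effector.open_jaws(); manip.sleep(.3)
manip.servo_line([*t,.16],vel=.2)
a=viewer.get_image("side")[280:380,270:390,::-1]
p=np.array([.443,-.3555]); q=quat(np.radians(-28.3))
manip.move_pose([*p,.16],q); manip.sleep(.3)
print(manip.current_clock(),manip.current_q(),manip.current_tool_pos())
b=viewer.get_image("top")[240:340,450:570,::-1]; c=viewer.get_image("side")[110:210,300:420,::-1]
d=viewer.get_image("top")[235:335,140:260,::-1]
cv2.imwrite("pics/t2.png",cv2.resize(np.vstack([np.hstack([a,d]),np.hstack([b,c])]),None,fx=3,fy=3,interpolation=cv2.INTER_CUBIC))
E
```

```text
[0.464 0.331 0.035] 0.026802606764454315 [ 0.878 -0.194 -2.069]
13.1333 [ 1.334  0.578 -0.94   1.811  0.54   1.033 -0.311] [ 0.443 -0.355  0.16 ]
```

View pics/t2.png

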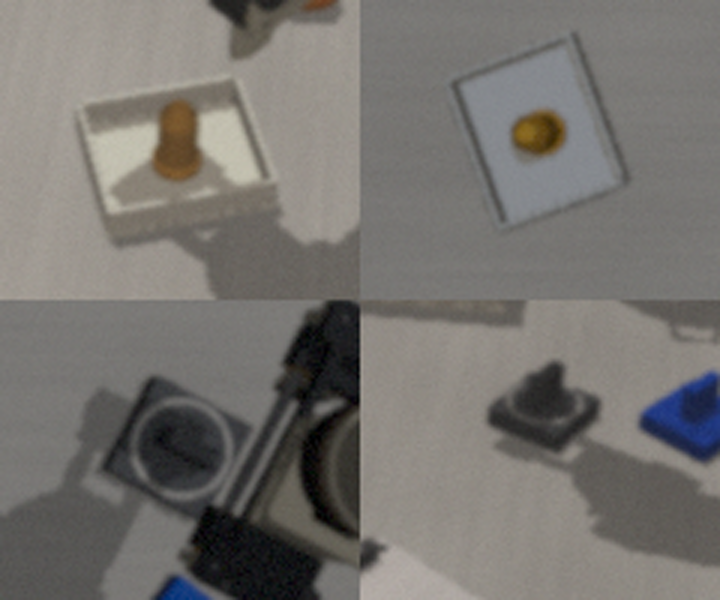

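The nozzle stands upright in the tray. The gripper hovers over the dark plate. I'll cross-check the plate centre in the side view (top-face corners at about (342.5,145) and (379,143.5)) and then grasp.

```bash
python3 - <<'E'
from h import *
np.set_printoptions(precision=3,suppress=True)
print("side est",ray("side",.02,(361,144.2)), proj("side",[.443,-.3555,.02]))
p=np.array([.443,-.3555])
manip.servo_line([*p,.045],vel=.12)
b=viewer.get_image("top")[240:340,450:570,::-1]; c=viewer.get_image("side")[90:190,300:420,::-1]
cv2.imwrite("pics/t3.png",cv2.resize(np.hstack([b,c]),None,fx=3.3,fy=3.3,interpolation=cv2.INTER_CUBIC))
print(manip.current_force())
E
```

```text
side est [ 0.445 -0.356  0.02 ] [[361.706 144.423]]
[-0.548 -0.319  0.48 ]
```

View pics/t3.png

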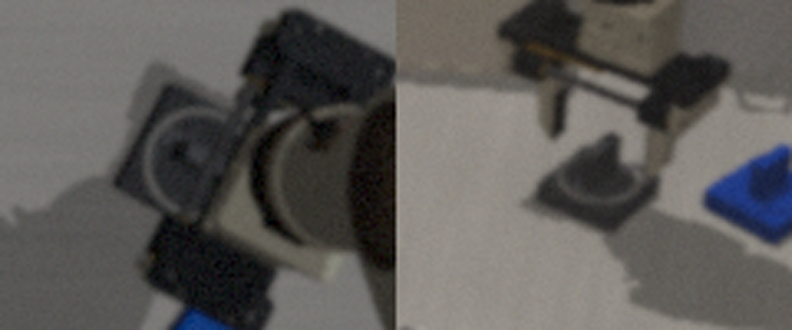

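The open fingers straddle the rib: tips at (552,135) and (660,165), rib top at (605,140). I'll grasp it.

```bash
python3 - <<'E'
from h import *
np.set_printoptions(precision=3,suppress=True)
p=np.array([.443,-.3555])
manip.servo_line([*p,.025],vel=.08); print(manip.current_force(),manip.current_tool_pos())
effector.close(60); print("gap",manip.current_finger_gap(),manip.current_force())
manip.servo_line([*p,.12],vel=.15); manip.sleep(.2); print("gap",manip.current_finger_gap(),manip.current_force())
# staging 20 mm short of home, along both jig axes
yaw=np.radians(-37.5); ex=np.array([np.cos(yaw),np.sin(yaw)]); ey=np.array([-np.sin(yaw),np.cos(yaw)])
home=np.array([.5563,-.022])+.025*(ex+ey); s=home-.018*(ex+ey); q=quat(yaw)
manip.move_pose([*s,.12],q)
manip.servo_line([*s,.055],vel=.12); manip.sleep(.3)
print(home,s,manip.current_tool_pos(),manip.current_force(),manip.current_clock())
a=viewer.get_image("top")[170:290,290:430,::-1]; b=viewer.get_image("side")[150:270,240:380,::-1]
cv2.imwrite("pics/t4.png",cv2.resize(np.hstack([a,b]),None,fx=2.8,fy=2.8,interpolation=cv2.INTER_CUBIC))
E
```

```text
[-0.603 -0.192 -0.242] [ 0.442 -0.355  0.024]
gap 0.013330428867122272 [ 1.868 -0.889 -2.208]
gap 0.014011854463165345 [ 0.592  0.144 -5.271]
[ 0.591 -0.017] [ 0.566 -0.021] [ 0.567 -0.021  0.056] [-0.32   0.628 -5.39 ] 19.4
```

View pics/t4.png

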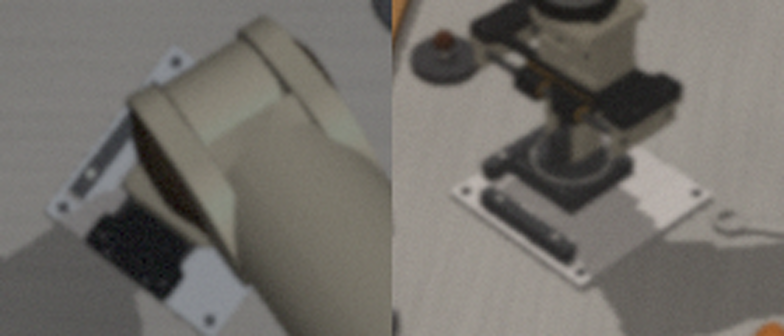

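The plate hangs level and square over the jig with its near side clear of both stops. I'll lower it in guarded steps, then slide it against each stop by force feedback.

```bash
cat >> h.py <<'E'
yaw=np.radians(-37.5); ex=np.array([np.cos(yaw),np.sin(yaw),0]); ey=np.array([-np.sin(yaw),np.cos(yaw),0]); ez=np.array([0,0,1.])
C=np.array([.5563,-.022,0])
def st():
    f=manip.current_force(); d=manip.current_tool_pos()-C
    return np.array([f@ex,f@ey,f[2]]),np.array([d@ex,d@ey,d[2]])
def step(t,v=.03,w=.1):
    manip.servo_line(list(t),vel=v); manip.sleep(w); return st()
E
python3 - <<'E'
from h import *
np.set_printoptions(precision=4,suppress=True)
t=C+.007*(ex+ey); z=.042
while z>.024:
    f,p=step([t[0],t[1],z]); print(z,f,p)
    if f[2]>-2: break
    z-=.002 if z>.036 else .001
t[2]=z
print(manip.current_clock())
if p[2]<.036:
  for e,i in ((ex,0),(ey,1)):
    for k in range(16):
        t=t+.002*e; f,p=step(t,.03,.05); print(i,k,f,p)
        if f[i]<-8: break
print(manip.current_clock(),t.tolist(),manip.current_finger_gap())
E
```

```text
0.042 [ 0.316   0.144  -6.4988] [0.007  0.0072 0.0421]
0.04 [ 0.6026  0.0249 -5.4859] [0.007 0.007 0.04 ]
0.038 [ 0.2345 -0.2089 -6.2472] [0.007 0.007 0.038]
0.036 [ 0.3771  0.34   -5.7127] [0.007 0.007 0.036]
0.034999999999999996 [ 0.1632 -0.1936 -6.2666] [0.007 0.007 0.035]
0.033999999999999996 [ 0.2036 -0.3979 -5.9312] [0.007 0.007 0.034]
0.032999999999999995 [ 0.2649  0.6054 -4.5474] [0.0071 0.0071 0.0331]
0.031999999999999994 [-1.0698 -1.293   6.6843] [0.0074 0.0075 0.0331]
22.6333
0 0 [-1.1384 -1.3382  4.8054] [0.0094 0.0079 0.0331]
0 1 [-1.287  -0.2682  4.7099] [0.0114 0.0081 0.0331]
0 2 [-2.2473  0.131   5.0807] [0.0134 0.0082 0.0331]
0 3 [-1.7139  0.4421  5.5335] [0.0153 0.0083 0.0331]
0 4 [-1.2799  0.3448  4.6588] [0.0174 0.0083 0.0331]
0 5 [-1.0795 -0.2393  5.2892] [0.0194 0.0083 0.0331]
0 6 [-1.7387 -0.1918  5.2616] [0.0214 0.0083 0.0331]
0 7 [-2.3265  0.6833  5.054 ] [0.0234 0.0083 0.0331]
0 8 [-1.6886  0.3608  4.1259] [0.0254 0.0083 0.0331]
0 9 [-3.0758 -0.0342  6.5288] [0.0268 0.0083 0.0331]
0 10 [-7.2271 -1.5256  9.6827] [0.0268 0.0084 0.0331]
0 11 [-13.2217  -3.9195  14.6811] [0.0268 0.0084 0.0331]
1 0 [-13.3644  -6.2802  19.4802] [0.0268 0.009  0.0331]
1 1 [-14.5028  -6.3425  19.1077] [0.0269 0.0106 0.0331]
1 2 [-15.1009  -7.665   19.4157] [0.0268 0.0125 0.0331]
1 3 [-13.9968  -8.7848  19.424 ] [0.0268 0.0145 0.0331]
27.4333 [0.5900253749841592, -0.0289713041949018, 0.031999999999999994] 0.013346631115731266
```

```bash
python3 - <<'E'
from h import *
np.set_printoptions(precision=4,suppress=True)
t=np.array([0.5900253749841592, -0.0289713041949018,.0325])-.0035*ex
f,p=step(t); print(f,p)
last=p[1]
for k in range(14):
    t=t+.002*ey; f,p=step(t,.03,.1); print(k,f,p)
    if p[1]-last<.0008 and k>1 and f[1]<-9: break
    last=p[1]
for k in range(3):
    t=t+.0012*ex; f,p=step(t,.03,.15); print('x',k,f,p)
    if f[0]<-12: break
print(manip.current_clock(),t.tolist(),manip.current_finger_gap(),R.from_quat(manip.current_tcp_rot()).as_matrix()[:,1])
a=viewer.get_image("top")[170:290,290:430,::-1]; b=viewer.get_image("side")[160:260,250:370,::-1]
cv2.imwrite("pics/t5.png",cv2.convertScaleAbs(cv2.resize(b,None,fx=6,fy=6,interpolation=cv2.INTER_CUBIC),alpha=1.6))
E
```

```text
[-5.2942 -3.7891  8.407 ] [0.0268 0.0154 0.0331]
0 [-6.088  -3.7248  9.1414] [0.0268 0.0171 0.0331]
1 [-5.1356 -3.3099  9.2876] [0.0268 0.019  0.0331]
2 [-7.0593 -3.2023  9.3567] [0.0268 0.021  0.0331]
3 [-5.7579 -3.7526  9.5308] [0.0268 0.023  0.0331]
4 [-5.1233 -4.046   9.3153] [0.0268 0.025  0.0331]
5 [-6.9974 -9.093  14.2282] [0.0268 0.025  0.0331]
x 0 [-10.071   -8.8267  16.6915] [0.0268 0.0249 0.0331]
x 1 [-13.0902 -10.7825  19.8697] [0.0268 0.0249 0.0331]
30.7 [0.5964578234579436, -0.018781426539497395, 0.0325] 0.013728537267356275 [ 0.7935 -0.6085 -0.0044]
```

View pics/t5.png

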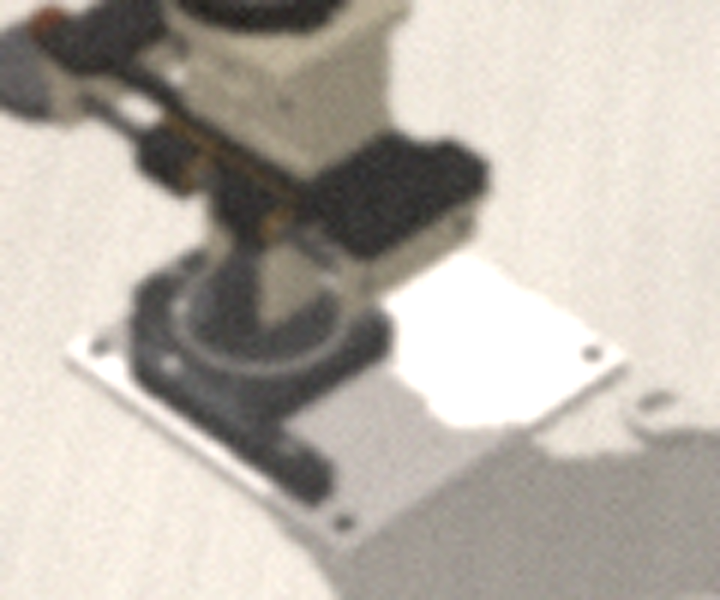

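The plate sits flush in the corner against both stops, flat on the jig, still gripped. I'll add a little more push on y for margin and hand in.

```bash
python3 - <<'E'
from h import *
np.set_printoptions(precision=4,suppress=True)
t=np.array([0.5964578234579436, -0.018781426539497395, 0.0325])
for e in (ey,ey,ex):
    t=t+.0018*e; print(*step(t,.03,.3))
manip.sleep(1.); print(*st(),manip.current_wrist_torque(),manip.current_gripper_force(),manip.current_finger_gap(),manip.current_clock())
f,p=st()
if f[0]<-8 and f[1]<-10: print(manip.hand_in())
E
```

```text
[-13.8107 -14.1675  23.8916] [0.0268 0.025  0.0331]
[-15.1079 -18.2998  27.3507] [0.0268 0.025  0.0331]
[-19.341  -19.6093  30.3882] [0.0268 0.025  0.0331]
[-19.999  -20.6474  31.1601] [0.0268 0.025  0.0331] [-0.6904  4.934  -0.0071] 60.05661964416504 0.013552347990162956 33.45
the job is handed in; nothing more can be done
None
```

The nozzle stands in the parts tray, and the plate is home in the jig corner, still gripped and pressed with about 20 N (wrist reading) towards each stop; I handed the job in at 33.5 s, and no verdict came back.

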